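# Load the test dial, then hold its index plunger out

## Robot

A 6-joint arm with a two-finger parallel gripper is mounted at the origin on a cart in front of the work surface, level with it; the furniture and walls round the work are solid. World frame = base frame: x ahead of the robot, y to its left, z up, the work surface at z = 0. Lengths are in m, angles in rad, forces in N, time in s.
With the tool pointing down it reaches from about 0.25 to 0.775 m from the base axis. Payload 4 kg.
Tool frame: the origin (TCP) lies at the very end of the fingers, on their centre line; the grasp point (between the pads) lies 19 mm behind it; z points along the fingers, y is the line along which they close (so a half turn about z gives the same grasp; the last joint's range is limited). The gripper opens to 94 mm and grips with 3 to 60 N. Pads are 16 mm wide; open, the fingers measure 119 mm over their backs; the gripper's body (75 mm by 177 mm) begins 78 mm behind the grasp point.
Start: joints at [-1.302, 0.087, 1.371, -0, 1.684, -0.103], TCP at [0.2, -0.512, 0.176] pointing down, gripper open.
Joint ranges: [-3.1, 3.1], [-0.76, 2.03], [0.27, 2.55], [-1.08, 4.22], [0.17, 2.65], [-2.57, 2.57]. Speed limits (rad/s): [2.79, 2.79, 3.14, 3.14, 3.14, 3.14].

## Interface

Orientations are given as [roll, pitch, yaw] about the fixed x, y, z axes, in that order (R = Rz(yaw) Ry(pitch) Rx(roll)).
In Python, from bench import robot gives the robot as it stands. The module is installed in compiled form; this text tells all that it offers.
- The arm moves only by the tool move_arm, never from a script. Its argument "deltas" is one flat list of numbers, 7 for each row, row after row: the turn, a rotation vector about the tool's x, y, z in rad, then the shift along the tool's x, y, z in cm, then the closure, from -1 (fully open) to 1 (shut). A call has 1 to 8 rows; each row is the pose to reach, as a shift and turn from the pose commanded when the call began, along the tool's axes at that moment; what a row does not reach only later rows make up. A row lasts 1/10 s, in which the tool goes at most 50 mm and 8.59 degrees, less where a joint would pass 70% of its speed; a pose out of reach is approached as far as the arm can. A call with a gripper value outside its range is refused whole. The fingers move at their own pace and stop on an object; the grip force is fixed at half the most. Time passes only in rows, so rows that repeat a pose let the fingers close. It gives the time, the measured TCP pose, the force, the opening and the grip force at its end, in the units of the state.
- robot.get_obs(): the state, without advancing time (a new reading comes with each control period).
- robot.snapshot(name): name is "side" or "top" or "wrist"; returns a dict with "image" (384x512x3 uint8, red, green, blue), "depth" (384x512 float32, m along the optical axis (not along the pixel's ray), 0 where there is no reading), "fov_y" (degrees; the focal length in pixels is half the picture's height over the tangent of half this angle, whatever the lens; pixels are square), "cx", "cy" (the principal point, pixels), "D" ([k1, k2, p1, p2, k3] as OpenCV has them; the pictures are not rectified), "origin" and "orientation" of the camera in the world; the wrist camera has in their place "T_tool_cam" (4x4, takes a point from camera to tool coordinates, whose origin is the TCP and whose axes are the flange's). Camera axes: x right, y up, looking along -z (the intrinsics and any distortion apply to the point x, -y, -z); pixel columns grow to the right and rows downward; lengths in m; the calibration is good to about 2 mm. A picture is of the moment at which its call begins: read the wrist's pose just before it.
- robot.close_job(): hands the job in; it is judged then, once.
The state is a dict: "time": time; "joint_positions": joint angles; "qvel": joint speeds; "joint_torque": joint torques, N m; "tool_pos": TCP position; "ee_rot": TCP orientation; "wrist_force": force on the tool from outside, world axes, zero at the start; "wrist_torque": the same for the moment, N m; "width": finger opening in m; "finger_force": force on a finger pad.
Only numpy, scipy, OpenCV 4.12 (cv2) and the standard library are available. Lean on these libraries where they do the work, as an engineer would, in place of code of your own. Each camera call takes 0.05 s, during which the arm holds its last target. There are 200 camera calls.

## Task

Load the hand-turned test dial: take the one of the three loose capacitors that fits the dial's empty nest snugly (same size as the two already in the dial) and set it upright, fully home in that nest. Then grip the black knob of the spring-loaded index plunger at the back of the dial, pull it straight up to the end of its travel so that its pin is clear of the seat hole, and finish while still holding it up there, so that I can turn the dial. Do not turn the dial yourself, and leave the other capacitors and the things on the bench where they are.

Things in the scene. Friction and masses are not known exactly. Their poses are not given: they have to be found in the camera images.
- dial_fixture: Fixed test dial: dark steel base plate (x -95 to +119, y -93 to +93 mm, top 16 mm up) with a round steel dial, 164 mm across, top 30 mm up. Origin on the dial's axis at bench level, z up; -x points to the empty nest, +x to the grey bracket (32 mm wide, top 66 mm up) with the index plunger. Loaded nests at x +28, y +48 and -48 mm: capacitor tops 64 mm up.
- probe (a point): Top of the brass test probe above the loaded nest at fixture x +28, y +48 mm: 96 mm above the bench, 11 mm across, 64 mm from the knob's axis. A 14 mm wide arm holds it from a 12 mm post at fixture x +49, y +85 mm. Fixed.
- nest (a point): Floor centre of the dial's only empty nest, 32 mm above the bench, 56 mm from the dial's axis; z up. The nest is a grey plastic cup 40 mm across with a round bore 24 mm in diameter, 12 mm deep, mouth widened by a 2 mm lead-in; rim 44 mm above the bench.
- dial (a joint): Angle of the dial about its vertical axis (rad), 0 with the empty nest at the front; the seated pin leaves about 0.02 rad of play either way. With the pin out the dial turns with light friction (0.12 N m).
- knob (a point): Centre of the grip of the plunger's black knob: an upright ribbed cylinder 28 mm in diameter, 20 mm high (10 mm above and below this point), over a neck 20 mm wide and 6 mm high. Pin seated: 92 mm above the bench, 70 mm from the dial's axis, opposite the empty nest. Moves up with the plunger.
- index_plunger (a joint): How far the index plunger is pulled up (m): 0 = pin seated, 0.016 = end of travel. The spring pulls it down with about 7 N seated, rising to about 13 N fully up; let go, it snaps back. The pin leaves its seat hole (a steel bush 10 mm high on the dial's rim) after about 9 mm.
- cap_a: Small black can capacitor with a grey top, standing: 18 mm in diameter, 26 mm high. Origin at the centre of its underside, z up. Loose in the nest: wrong.
- cap_b: Black can capacitor with a grey top, standing: 22 mm in diameter, 32 mm high, like the two in the dial. Origin at the centre of its underside, z up. The one that fits.
- cap_c: Large black can capacitor with a grey top, standing: 25 mm in diameter, 36 mm high. Origin at the centre of its underside, z up. Too big for the nest.
- loaded_1: 22 mm capacitor already in the dial under the probe, origin at the centre of its underside. Leave it.
- loaded_2: 22 mm capacitor already in the dial's other loaded nest, origin at the centre of its underside. Leave it.
- solder_spool: White reel of solder wire standing on its flange, 60 mm in diameter, 47 mm high, origin at the centre of its underside. Leave it.
- label_roll: White roll of labels lying flat, 52 mm in diameter, 30 mm high, origin at the centre of its underside. Leave it.
Things that resemble listed ones, but are neither listed nor needed, are in the scene too. What is shaped like the cap_b but orange or red is not meant.

How it is judged:
By the outcome, as a careful person would: the job done as asked, in the order asked, and still so for the second after the job is handed in, while the arm keeps its last pose, push and grip.
It also fails if it takes over 45 s, if anything falls off the work surface, if the arm or the gripper's body presses on something with over 40 N, if the wrist force passes 120 N, or if a joint passes its speed limit or range.

## Working session

There is one attempt and no reset: what is moved stays moved. The work goes in short steps, Python scripts to look and compute and a tool call to move; the robot and the scene stay as the last step left them, time stands still between calls to the robot, and variables do not carry over. Pictures are saved under pics/ and viewed, at most 10 in all, crops included, and the job is handed in when it is done.

Besides the shell and the picture viewer there is one more tool, called after ">>>" in YAML: its name, and indented under it one key for each argument. move_arm: Moves the arm, as the interface text tells. Its arguments: {"type":"object","properties":{"deltas":{"type":"array","items":{"type":"number"}}},"required":["deltas"]}

```bash
mkdir -p pics; cat > h.py <<'E'
import numpy as np, cv2, pickle
from scipy.spatial.transform import Rotation as R
from bench import robot
def snap(name):
    o=robot.get_obs(); s=robot.snapshot(name)
    if name=="wrist":
        T=np.eye(4); T[:3,3]=o["tool_pos"]; e=np.array(o["ee_rot"]); 
        T[:3,:3]=e if e.shape==(3,3) else R.from_euler("xyz",e).as_matrix()
        s["T"]=T@np.array(s["T_tool_cam"])
    else:
        T=np.eye(4); T[:3,3]=s["origin"]; e=np.array(s["orientation"])
        T[:3,:3]=e if e.shape==(3,3) else R.from_euler("xyz",e).as_matrix(); s["T"]=T
    h=s["image"].shape[0]; f=h/2/np.tan(np.radians(s["fov_y"])/2)
    s["K"]=np.array([[f,0,s["cx"]],[0,f,s["cy"]],[0,0,1.]])
    return s
def save(s,fn,crop=None,scale=1):
    im=s["image"][:,:,::-1]
    if crop: im=im[crop[1]:crop[3],crop[0]:crop[2]]
    cv2.imwrite("pics/"+fn,cv2.resize(im,None,fx=scale,fy=scale,interpolation=cv2.INTER_CUBIC))
def rays(s,uv):
    p=cv2.undistortPoints(np.array(uv,float).reshape(-1,1,2),s["K"],np.array(s["D"],float)).reshape(-1,2)
    return np.c_[p[:,0],-p[:,1],-np.ones(len(p))]
def onplane(s,uv,z):
    d=rays(s,uv)@s["T"][:3,:3].T; o=s["T"][:3,3]
    return o+d*((z-o[2])/d[:,2])[:,None]
def cloud(s):
    h,w=s["depth"].shape; v,u=np.mgrid[:h,:w]
    P=rays(s,np.c_[u.ravel(),v.ravel()])*s["depth"].reshape(-1,1)
    P=P@s["T"][:3,:3].T+s["T"][:3,3]; P[s["depth"].ravel()==0]=np.nan
    return P.reshape(h,w,3)
def project(s,P):
    Q=(np.atleast_2d(P)-s["T"][:3,3])@s["T"][:3,:3]; Q=Q*[1,-1,-1]
    return cv2.projectPoints(Q,np.zeros(3),np.zeros(3),s["K"],np.array(s["D"],float))[0].reshape(-1,2)
E
python3 - <<'E'
from h import *
print(robot.get_obs())
for n in("top","side"):
    s=snap(n); pickle.dump(s,open(n+".pkl","wb")); save(s,n+".png",scale=1.5); print(n,s["T"],s["fov_y"],s["D"])
E
```

```text
{'time': 0.0, 'joint_positions': array([-1.30209498e+00,  8.79588041e-02,  1.37222783e+00,  1.08060066e-05,
        1.68358796e+00, -1.03117892e-01]), 'qvel': array([-0.00119943,  0.00083773,  0.00241725, -0.00242441, -0.00123786,
        0.00217799]), 'joint_torque': array([-3.75676518e-05, -3.40180314e+01, -3.02428365e+01,  7.17679155e-02,
        3.28087248e-02, -1.69701739e-04]), 'tool_pos': array([ 0.19965073, -0.51183771,  0.17471557]), 'ee_rot': array([-3.13942342e+00, -2.35280598e-04,  3.71820193e-01]), 'wrist_force': array([0.04219996, 0.92687133, 0.22606573]), 'wrist_torque': array([ 0.07086718,  0.02082434, -0.00348425]), 'finger_force': 0.0, 'width': 0.09384256300003671}
top [[ 0.00906582  0.99463328 -0.10306523  0.40216407]
 [-0.99984951  0.01054109  0.01377836 -0.02699509]
 [ 0.01479084  0.10292481  0.99457916  1.11674501]
 [ 0.          0.          0.          1.        ]] 50.83141147890694 [-0.09201018  0.          0.          0.          0.        ]
side [[-0.83778813  0.27535769 -0.47147554  0.03314573]
 [-0.54596282 -0.43193244  0.71788507  0.7007028 ]
 [-0.00597041  0.85884371  0.51220293  0.59360161]
 [ 0.          0.          0.          1.        ]] 49.458507314998045 [-0.10705551  0.          0.          0.          0.        ]
```

View pics/top.png

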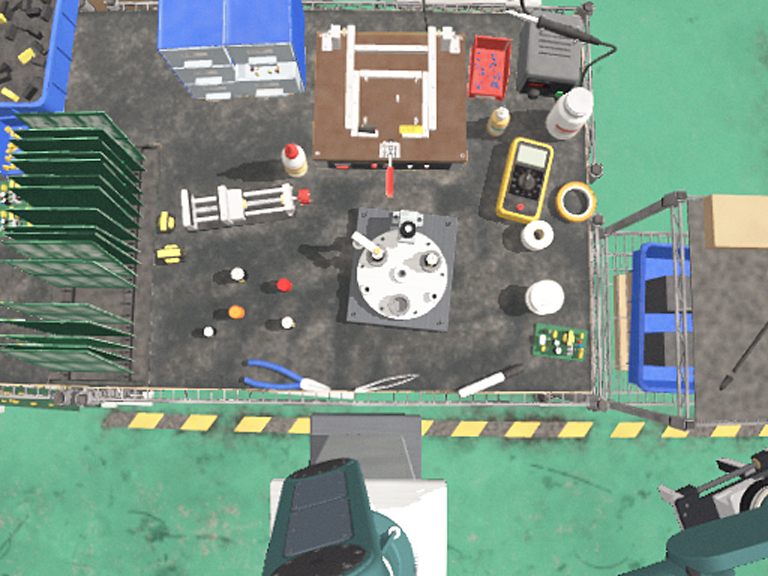

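View pics/side.png

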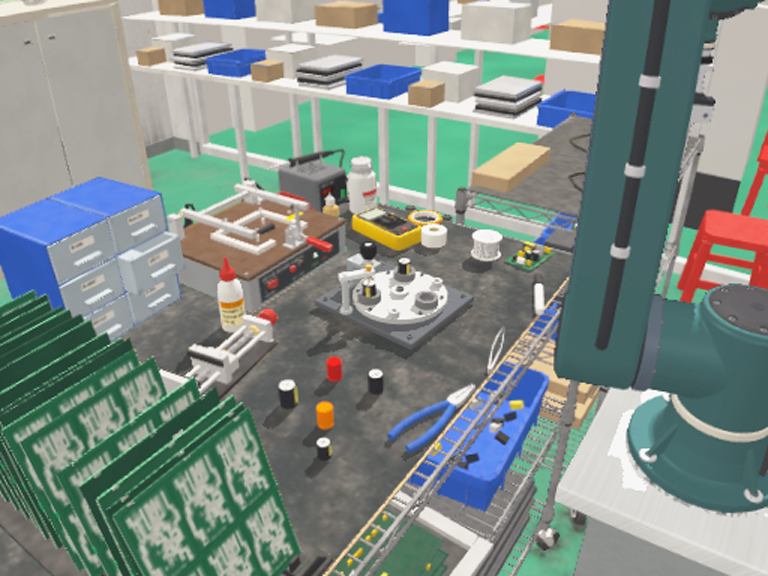

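The top view shows three grey-topped black cans at 1.5x pixels (237,274), (209,331) and (288,322). The orange can (237,312) and red can (284,285) are decoys. The dial centre is near (402,274), the empty nest at (397,305) and the knob at (408,229). Next I measure can heights and diameters to pick out cap_b.

```bash
python3 - <<'E'
from h import *
s=pickle.load(open("top.pkl","rb")); C=cloud(s)
for n,(u,v) in dict(p1=(237,274),p2=(209,331),p3=(288,322)).items():
    u=int(u/1.5);v=int(v/1.5)
    Q=C[v-12:v+13,u-12:u+13].reshape(-1,3); zt=np.nanpercentile(Q[:,2],98)
    q=Q[Q[:,2]>zt-.004]; print(n,"z",zt.round(4),"ctr",q.mean(0).round(4),"n",len(q),"ext",np.ptp(q,axis=0).round(4),"bench",np.nanmedian(Q[:,2]).round(4), "areaD",2*np.sqrt(len(q)*((1.117-zt)/s["K"][0,0])**2/np.pi))
# fixture
print("pix size",1.1/s["K"][0,0])
Q=C.reshape(-1,3)
m=(abs(Q[:,0]-.42)<.2)&(abs(Q[:,1]+.07)<.17)
k=m&(Q[:,2]>.09)&(Q[:,2]<.11); print("high",k.sum())
for z0,z1 in((.012,.02),(.027,.033),(.041,.047),(.060,.068),(.098,.106),(.092,.098)):
    k=m&(Q[:,2]>z0)&(Q[:,2]<z1); q=Q[k]; print(z0,k.sum(),q.min(0).round(3),q.max(0).round(3),q.mean(0).round(4))
q=Q[m&(Q[:,2]>.012)&(Q[:,2]<.02)]; r=cv2.minAreaRect(q[:,:2].astype(np.float32)); print(r, cv2.boxPoints(r))
for n,(u,v) in dict(knob=(408,229),nest=(397,305),probe=(378,254),l2=(431,259),c=(402,274)).items():
    for z in(.102,.044,.096,.064,.03): print(n,z,onplane(s,[(u/1.5,v/1.5)],z).round(4)[0])
save(s,"crop1.png",(215,125,315,230),5.5)
t=pickle.load(open("side.pkl","rb")); save(t,"crop2.png",(170,220,270,320),5)
E
```

```text
p1 z 0.0369 ctr [0.5197 0.2212 0.0353] n 59 ext [0.0244 0.0226 0.0072] bench -0.0003 areaD 0.023167606136376126
p2 z 0.0259 ctr [0.4149 0.2733 0.0253] n 36 ext [0.0162 0.0165 0.0056] bench -0.0001 areaD 0.01828173024472203
p3 z 0.0321 ctr [0.4335 0.131  0.031 ] n 48 ext [0.0189 0.0215 0.0057] bench -0.0003 areaD 0.020990425685635784
pix size 0.0027223331451905774
high 131
0.012 1749 [ 0.304 -0.238  0.012] [0.62  0.099 0.02 ] [ 0.5012 -0.0835  0.016 ]
0.027 1779 [ 0.443 -0.154  0.027] [0.618 0.009 0.033] [ 0.5186 -0.0736  0.0302]
0.041 306 [ 0.448 -0.145  0.041] [ 0.574 -0.006  0.047] [ 0.5173 -0.0765  0.0438]
0.06 158 [ 0.537 -0.135  0.06 ] [0.619 0.008 0.068] [ 0.5767 -0.0868  0.0644]
0.098 88 [ 0.58  -0.095  0.099] [ 0.607 -0.067  0.106] [ 0.5924 -0.081   0.1021]
0.092 27 [ 0.552 -0.082  0.092] [0.591 0.013 0.098] [ 0.5667 -0.0286  0.0948]
((0.46476149559020996, -0.0740712434053421), (0.336820513010025, 0.31488528847694397), 88.1883316040039) [[ 0.30207336 -0.23741987]
 [ 0.61680126 -0.24737477]
 [ 0.62744963  0.08927739]
 [ 0.31272173  0.09923229]]
knob 0.102 [ 0.5916 -0.0819  0.1
[... 167 characters left out ...]
4621 -0.0641  0.102 ]
nest 0.044 [ 0.4655 -0.0662  0.044 ]
nest 0.096 [ 0.4625 -0.0643  0.096 ]
nest 0.064 [ 0.4644 -0.0655  0.064 ]
nest 0.03 [ 0.4664 -0.0667  0.03  ]
probe 0.102 [ 0.5481 -0.0314  0.102 ]
probe 0.044 [ 0.5564 -0.0316  0.044 ]
probe 0.096 [ 0.5489 -0.0314  0.096 ]
probe 0.064 [ 0.5535 -0.0315  0.064 ]
probe 0.03 [ 0.5584 -0.0317  0.03  ]
l2 0.102 [ 0.5406 -0.1211  0.102 ]
l2 0.044 [ 0.5485 -0.1265  0.044 ]
l2 0.096 [ 0.5414 -0.1217  0.096 ]
l2 0.064 [ 0.5457 -0.1246  0.064 ]
l2 0.03 [ 0.5504 -0.1278  0.03  ]
c 0.102 [ 0.5145 -0.0722  0.102 ]
c 0.044 [ 0.5209 -0.0747  0.044 ]
c 0.096 [ 0.5152 -0.0724  0.096 ]
c 0.064 [ 0.5187 -0.0739  0.064 ]
c 0.03 [ 0.5225 -0.0754  0.03  ]
```

View pics/crop2.png

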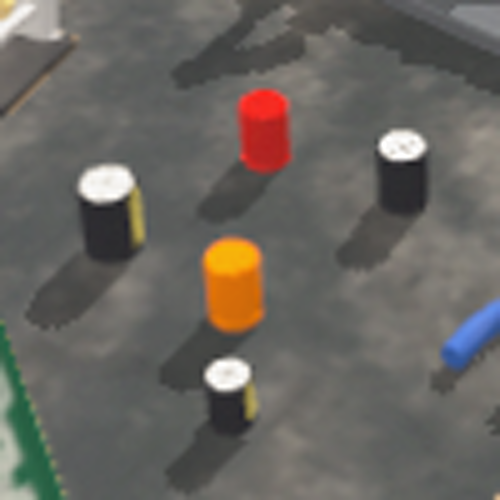

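Named candidates at 1.5x top pixels:
- (237,274): 37 mm tall, about 24 mm across, so cap_c.
- (209,331): 26 mm tall, 18 mm across, so cap_a.
- (288,322): 32 mm tall, about 21 mm across, so **cap_b**.

In the side crop, cap_b is the black grey-topped can at (402,170). The small can at (229,395) is cap_a, the large one at (107,215) is cap_c, and orange and red are decoys. I'll move above cap_b.

```bash
cat >> h.py <<'E'
def go(pos,yaw):
    o=robot.get_obs(); M=R.from_euler("xyz",o["ee_rot"]); N=R.from_euler("xyz",[np.pi,0,yaw])
    print("turn",(M.inv()*N).as_rotvec().round(4),"shift cm",(100*M.inv().apply(np.array(pos)-o["tool_pos"])).round(2),"t",o["time"],"F",o["wrist_force"].round(1))
E
python3 -c "
from h import *
go([.42,.131,.16],-.12)"
```

```text
turn [-2.000e-03  3.000e-04  4.918e-01] shift cm [ 43.88 -51.89   1.59] t 0.1 F [-0.6  0.3  0.2]
```

>>> move_arm:
  deltas: [0,0,0.49,43.9,-51.9,1.6,-1,0,0,0.49,43.9,-51.9,1.6,-1,0,0,0.49,43.9,-51.9,1.6,-1,0,0,0.49,43.9,-51.9,1.6,-1,0,0,0.49,43.9,-51.9,1.6,-1,0,0,0.49,43.9,-51.9,1.6,-1,0,0,0.49,43.9,-51.9,1.6,-1,0,0,0.49,43.9,-51.9,1.6,-1]

```text
time: 0.9
tool_pos: [0.3291, -0.1332, 0.1662]
ee_rot: [3.142, -0.0, -0.119]
wrist_force: [1.6, 0.1, -1.2]
width: 0.0937
finger_force: 0.0
```

```bash
python3 -c "
from h import *
go([.42,.131,.16],-.12)"
```

```text
turn [ 0.0001 -0.0003  0.0009] shift cm [  5.89 -27.31   0.62] t 0.9 F [ 1.6  0.1 -1.2]
```

>>> move_arm:
  deltas: [0,0,0,5.7,-26.3,0.6,-1,0,0,0,5.7,-26.3,0.6,-1,0,0,0,5.7,-26.3,0.6,-1,0,0,0,5.7,-26.3,0.6,-1,0,0,0,5.7,-26.3,0.6,-1,0,0,0,5.7,-26.3,0.6,-1,0,0,0,5.7,-26.3,0.6,-0.3,0,0,0,5.7,-26.3,0.6,-0.3]

```text
time: 1.7
tool_pos: [0.4163, 0.1189, 0.16]
ee_rot: [3.14, 0.001, -0.117]
wrist_force: [0.6, 0.4, -0.5]
width: 0.0811
finger_force: 0.0
```

```bash
python3 - <<'E'
from h import *
s=snap("wrist"); pickle.dump(s,open("w1.pkl","wb")); save(s,"w1.png",scale=1.5)
print(s["T_tool_cam"]); C=cloud(s)
print(project(s,[.4335,.131,.032]))
Q=C.reshape(-1,3); d=np.hypot(Q[:,0]-.4335,Q[:,1]-.131)
q=Q[(d<.02)&(Q[:,2]>.025)&(Q[:,2]<.04)]; print(len(q),q.mean(0),np.ptp(q,axis=0),cv2.minEnclosingCircle(q[:,:2].astype(np.float32)))
go([.4335,.131,.016],-.12)
E
```

```text
[[ 6.27223988e-04  9.57502109e-01  2.88425584e-01  8.47118248e-02]
 [ 9.99999373e-01 -8.68044321e-04  7.07047798e-04 -1.63874835e-04]
 [ 9.27365948e-04  2.88424959e-01 -9.57502054e-01 -2.08181927e-01]
 [ 0.00000000e+00  0.00000000e+00  0.00000000e+00  1.00000000e+00]]
[[242.23372398 166.57588049]]
307 [0.43774211 0.13045039 0.03017635] [0.02172502 0.02149608 0.00761256] ((0.4372231066226959, 0.1305796056985855), 0.011032571084797382)
turn [0.001  0.0007 0.0012] shift cm [ 1.56 -1.47 14.42] t 1.75 F [-0.9 -0.8 -0.1]
```

View pics/w1.png

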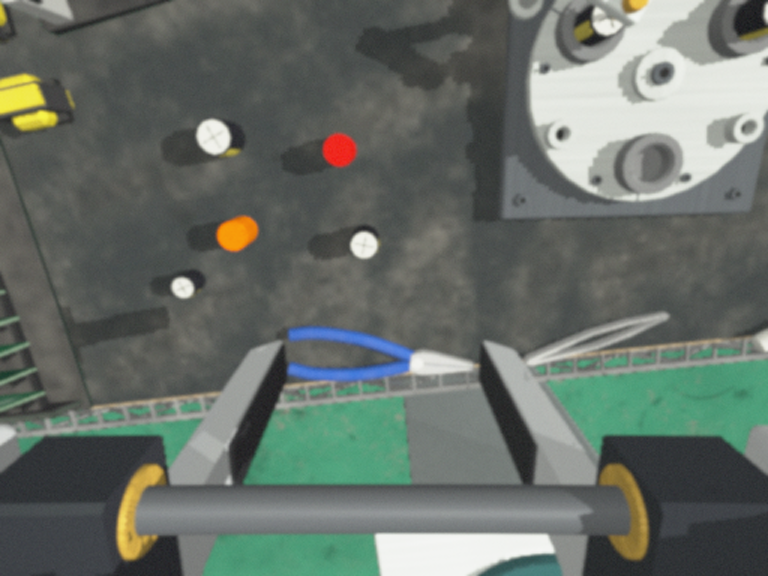

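The wrist view shows cap_b at (364,244), isolated and 22 mm across by depth, with the empty nest at (650,163). I'll descend onto cap_b.

```bash
python3 -c "
from h import *
go([.437,.1305,.015],-.12)"
```

```text
turn [0.001  0.0007 0.0012] shift cm [ 1.91 -1.46 14.52] t 1.75 F [-0.9 -0.8 -0.1]
```

>>> move_arm:
  deltas: [0,0,0,1.9,-1.4,3,-0.3,0,0,0,1.9,-1.4,6,-0.3,0,0,0,1.9,-1.4,8,-0.3,0,0,0,1.9,-1.4,9,-0.3,0,0,0,1.9,-1.4,9,-0.3,0,0,0,1.9,-1.4,9,-0.3]

```text
time: 2.35
tool_pos: [0.438, 0.1303, 0.0716]
ee_rot: [-3.141, -0.002, -0.12]
wrist_force: [0.4, -0.1, 0.1]
width: 0.0611
finger_force: 0.0
```

```bash
python3 - <<'E'
from h import *
s=snap("wrist"); C=cloud(s)
Q=C.reshape(-1,3); d=np.hypot(Q[:,0]-.437,Q[:,1]-.131)
q=Q[(d<.02)&(Q[:,2]>.027)&(Q[:,2]<.04)]; print(len(q),cv2.minEnclosingCircle(q[:,:2].astype(np.float32)), q[:,2].max())
go([.437,.1305,.0155],-.12)
E
```

```text
489 ((0.437283992767334, 0.13042974472045898), 0.011408601887524128) 0.03273308173582251
turn [-0.0006 -0.0029  0.0008] shift cm [-0.16  0.02  5.66] t 2.4 F [0.7 0.3 0.8]
```

>>> move_arm:
  deltas: [0,0,0,0,0,2,-0.3,0,0,0,0,0,4,-0.3,0,0,0,0,0,5.6,-0.3,0,0,0,0,0,5.6,-0.3,0,0,0,0,0,5.6,1,0,0,0,0,0,5.6,1,0,0,0,0,0,5.6,1,0,0,0,0,0,5.6,1]

```text
time: 3.2
tool_pos: [0.4381, 0.131, 0.0155]
ee_rot: [-3.141, -0.002, -0.118]
wrist_force: [-0.3, -0.2, -0.8]
width: 0.0324
finger_force: 0.0
```

>>> move_arm:
  deltas: [0,0,0,0,0,0,1,0,0,0,0,0,0,1,0,0,0,0,0,0,1]

```text
time: 3.5
tool_pos: [0.4373, 0.1309, 0.0145]
ee_rot: [3.142, 0.0, -0.118]
wrist_force: [0.4, -0.1, -0.1]
width: 0.008
finger_force: 0.0
```

```bash
python3 - <<'E'
from h import *
s=snap("wrist"); save(s,"w2.png",scale=1.5); print(robot.get_obs())
E
```

```text
{'time': 3.55, 'joint_positions': array([ 1.66627008e-01, -2.91837386e-02,  1.81862874e+00, -5.94822667e-05,
        1.35220775e+00,  1.85565203e+00]), 'qvel': array([ 0.00088278,  0.00080888,  0.00141003,  0.00043917, -0.00140731,
        0.00095903]), 'joint_torque': array([-2.74257434e-05, -2.66501945e+01, -2.78888637e+01, -6.00269646e-03,
       -7.59388483e-02,  1.21453340e-04]), 'tool_pos': array([0.43727604, 0.13091644, 0.01445938]), 'ee_rot': array([ 3.14152004e+00,  4.13533716e-05, -1.18215799e-01]), 'wrist_force': array([ 0.50487298, -0.7234733 , -0.12651732]), 'wrist_torque': array([0.04272885, 0.02574576, 0.01653736]), 'finger_force': 0.0, 'width': 0.004647345724802113}
```

View pics/w2.png

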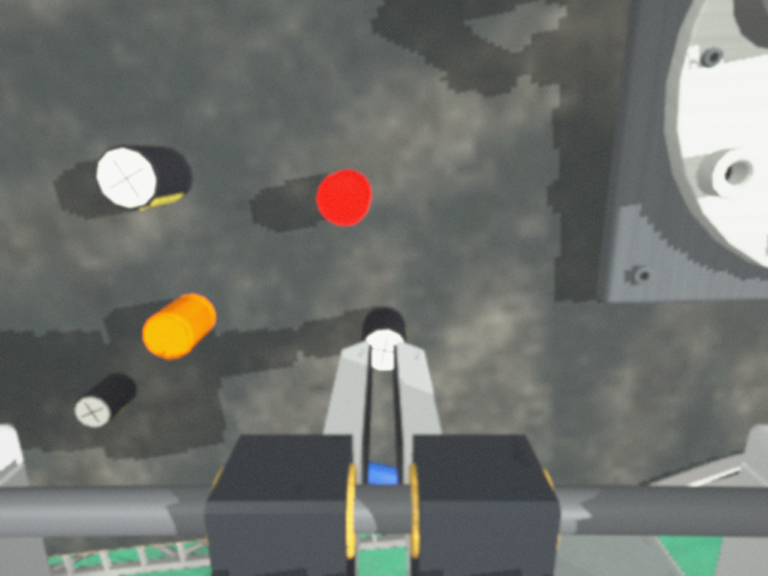

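The fingers closed behind the cap, which is at (385,345), just ahead of the fingertips and still upright. I'll measure where it stands relative to the fingers.

```bash
python3 - <<'E'
from h import *
for n in("wrist","top"):
    s=snap(n); C=cloud(s); Q=C.reshape(-1,3)
    for z0,z1 in((.028,.0345),(.036,.09)):
        k=(abs(Q[:,0]-.445)<.04)&(abs(Q[:,1]-.131)<.035)&(Q[:,2]>z0)&(Q[:,2]<z1); q=Q[k]
        if len(q)>3: print(n,z0,len(q),q.min(0).round(4),q.max(0).round(4),q.mean(0).round(4),cv2.minEnclosingCircle(q[:,:2].astype(np.float32)))
    print(project(s,[[.437,.131,.0145],[.437,.131,.032]])*1.5)
    # depth along image column at 257 
    if n=="wrist":
        for u in(256,240,272): print(u,[(v,C[v,u].round(3).tolist()) for v in range(200,290,8)])
E
```

```text
wrist 0.028 407 [0.4267 0.1199 0.0281] [0.4479 0.1408 0.0323] [0.4403 0.1304 0.0302] ((0.4374374449253082, 0.13062922656536102), 0.011000036261975765)
wrist 0.036 1669 [0.4299 0.1158 0.0429] [0.4491 0.1445 0.09  ] [0.4464 0.1302 0.0717] ((0.4444313049316406, 0.1303812563419342), 0.014654620550572872)
[[382.5231005  336.2939509 ]
 [382.53203009 351.20921656]]
256 [(200, [0.45, 0.129, -0.0]), (208, [0.448, 0.129, 0.01]), (216, [0.448, 0.129, 0.027]), (224, [0.443, 0.13, 0.03]), (232, [0.439, 0.13, 0.032]), (240, [0.432, 0.131, 0.03]), (248, [0.41, 0.133, -0.001]), (256, [0.403, 0.134, -0.001]), (264, [0.396, 0.135, -0.001]), (272, [0.389, 0.136, -0.001]), (280, [0.382, 0.137, -0.001]), (288, [0.375, 0.138, -0.0])]
240 [(200, [0.451, 0.141, -0.002]), (208, [0.445, 0.142, -0.001]), (216, [0.439, 0.142, -0.002]), (224, [0.433, 0.143, -0.0]), (232, [nan, nan, nan]), (240, [0.448, 0.138, 0.063]), (248, [0.448, 0.138, 0.073]), (256, [0.448, 0.137, 0.082]), (264, [0.448, 0.137, 0.089]), (272, [0.448, 0.137, 0.097]), (280, [0.447, 0.136, 0.103]), (288, [0.448, 0.136, 0.11])]
272 [(200, [0.449, 0.117, -0.001]), (208, [0.442, 0.117, -0.002]), (216, [0.436, 0.118, -0.002]), (224, [0.43, 0.119, -0.0]), (232, [0.446, 0.12, 0.052]), (240, [0.446, 0.12, 0.063]), (248, [0.446, 0.121, 0.072]), (256, [0.446, 0.121, 0.081]), (264, [0.446, 0.122, 0.089]), (272, [0.446, 0.122, 0.096]), (280, [0.446, 0.122, 0.103]), (288, [0.446, 0.123, 0.11])]
[[287.71571116 320.51325276]
 [286.32318408 320.18720462]]
```

The cap stands untouched under the fingertips, whose lowest depth readings are about 43 mm up although the TCP reads 14.5 mm. I'll check the real fingertip height with the side camera.

```bash
python3 - <<'E'
from h import *
s=snap("side"); C=cloud(s); Q=C.reshape(-1,3)
k=(abs(Q[:,0]-.437)<.02)&(abs(Q[:,1]-.131)<.03)&(Q[:,2]>.002)
q=Q[k]
for z in np.arange(0,.12,.006):
    a=q[(q[:,2]>=z)&(q[:,2]<z+.006)]
    if len(a): print(round(z,3),len(a),a.min(0).round(3),a.max(0).round(3))
uv=project(s,[.437,.131,.03])[0]; print(uv); u,v=uv.astype(int)
save(s,"s2.png",(u-50,v-60,u+50,v+40),5)
w=snap("wrist"); print(robot.get_obs()["width"]); pickle.dump(w,open("w3.pkl","wb"))
E
```

```text
0.0 16 [0.427 0.131 0.002] [0.442 0.143 0.006]
0.006 19 [0.427 0.131 0.007] [0.446 0.143 0.011]
0.012 24 [0.427 0.132 0.012] [0.446 0.143 0.018]
0.018 21 [0.427 0.129 0.018] [0.446 0.143 0.024]
0.024 46 [0.427 0.122 0.025] [0.447 0.143 0.03 ]
0.03 22 [0.428 0.125 0.03 ] [0.446 0.143 0.032]
0.042 7 [0.429 0.128 0.043] [0.431 0.138 0.048]
0.048 21 [0.428 0.122 0.049] [0.446 0.146 0.054]
0.054 36 [0.427 0.121 0.054] [0.449 0.147 0.06 ]
0.06 33 [0.428 0.122 0.06 ] [0.449 0.146 0.066]
0.066 35 [0.428 0.121 0.066] [0.45  0.147 0.072]
0.072 34 [0.428 0.122 0.072] [0.449 0.147 0.078]
0.078 32 [0.427 0.12  0.078] [0.45  0.147 0.084]
0.084 40 [0.427 0.122 0.084] [0.449 0.147 0.09 ]
0.09 31 [0.428 0.12  0.09 ] [0.448 0.147 0.096]
0.096 39 [0.428 0.119 0.096] [0.447 0.146 0.102]
0.102 35 [0.428 0.12  0.102] [0.447 0.146 0.108]
0.108 37 [0.427 0.121 0.108] [0.449 0.146 0.114]
0.114 38 [0.428 0.121 0.114] [0.449 0.146 0.12 ]
[250.43620512 248.91633395]
0.0003880388097059635
```

View pics/s2.png

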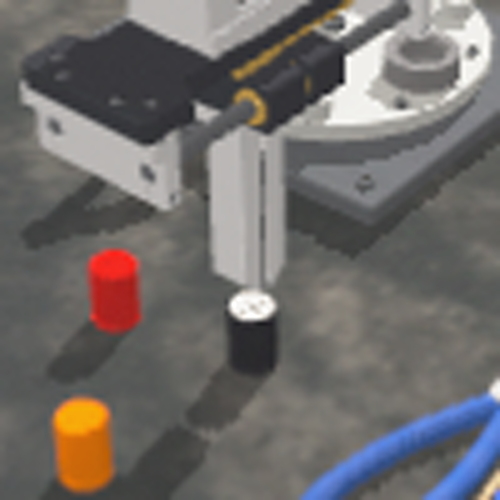

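The side picture shows both fingertips ending about 11 mm above the cap, at z ≈ 43 mm. The fingers therefore end about 28.5 mm short of the stated TCP, and I'll use that offset from now on. Next: open, go down 2.8 cm and close.

>>> move_arm:
  deltas: [0,0,0,0,0,0,-0.3,0,0,0,0,0,0,-0.3,0,0,0,0,0,0,-0.3,0,0,0,0,0,0,-0.3,0,0,0,0,0,0,-0.3,0,0,0,0,0,1.0,-0.3,0,0,0,0,0,2.0,-0.3,0,0,0,0,0,2.8,-0.3]

```text
time: 4.55
tool_pos: [0.4365, 0.1307, -0.0151]
ee_rot: [3.141, 0.002, -0.118]
wrist_force: [-0.1, -0.5, 0.4]
width: 0.0599
finger_force: 0.0
```

>>> move_arm:
  deltas: [0,0,0,0,0,0,-0.3,0,0,0,0,0,0,1,0,0,0,0,0,0,1,0,0,0,0,0,0,1,0,0,0,0,0,0,1,0,0,0,0,0,0,1,0,0,0,0,0,0,1,0,0,0,0,0,0,1]

```text
time: 5.35
tool_pos: [0.4375, 0.1309, -0.0133]
ee_rot: [3.142, -0.0, -0.118]
wrist_force: [-0.1, -0.2, 1.7]
width: 0.0216
finger_force: 30.0
```

Gripped at 21.6 mm with 30 N. I'll lift and carry it to just in front of the nest.

>>> move_arm:
  deltas: [0,0,0,0,0,-4,1,0,0,0,0,0,-8,1,0,0,0,0,0,-11.5,1,0,0,0,0.5,5,-11.5,1,0,0,0,0.5,10,-11.5,1,0,0,0,0.5,15,-11.5,1,0,0,0,0.5,18.5,-11.5,1,0,0,0,0.5,18.5,-11.5,1]

```text
time: 6.15
tool_pos: [0.4199, -0.057, 0.1015]
ee_rot: [3.14, -0.0, -0.125]
wrist_force: [-0.2, 0.9, 0.8]
width: 0.021
finger_force: 30.0
```

>>> move_arm:
  deltas: [0,0,0,0,0,0,1,0,0,0,0,0,0,1,0,0,0,0,0,0,1]

```text
time: 6.45
tool_pos: [0.4206, -0.0522, 0.1014]
ee_rot: [-3.141, 0.0, -0.116]
wrist_force: [-0.5, 0.6, 0.4]
width: 0.021
finger_force: 30.0
```

```bash
cat > nest.py <<'E'
from h import *
from scipy.optimize import least_squares
def circ(q,r=None):
    f=lambda p:np.hypot(q[:,0]-p[0],q[:,1]-p[1])-(r or p[2])
    return least_squares(f,[*q[:,:2].mean(0),.02],loss="soft_l1",f_scale=.001).x
s=snap("wrist"); pickle.dump(s,open("w4.pkl","wb")); save(s,"w4.png",scale=1.5)
C=cloud(s); Q=C.reshape(-1,3); o=robot.get_obs(); print(o["tool_pos"],o["ee_rot"],o["width"])
d=np.hypot(Q[:,0]-.466,Q[:,1]+.066)
q=Q[(d<.026)&(Q[:,2]>.041)&(Q[:,2]<.0465)]; print("rim n",len(q),q.mean(0).round(4),cv2.minEnclosingCircle(q[:,:2].astype(np.float32)))
g=Q[(d<.026)&(Q[:,2]<.0345)&(Q[:,2]>.0305)]; print("floor/dial",len(g))
d=np.hypot(Q[:,0]-.522,Q[:,1]+.0745)
h=Q[(d<.03)&(Q[:,2]>.033)&(Q[:,2]<.06)]; print("hub",len(h),h.mean(0),cv2.minEnclosingCircle(h[:,:2].astype(np.float32)))
d=np.hypot(Q[:,0]-.592,Q[:,1]+.081)
k=Q[(d<.03)&(Q[:,2]>.096)&(Q[:,2]<.108)]
if len(k)>5: print("knob",len(k),k.mean(0).round(4),cv2.minEnclosingCircle(k[:,:2].astype(np.float32)))
E
python3 nest.py
```

```text
[ 0.42060556 -0.05221248  0.1014456 ] [-3.14142641e+00  6.19154670e-05 -1.15916864e-01] 0.02120449927202536
rim n 1061 [ 0.4714 -0.0697  0.0431] ((0.47091376781463623, -0.06943663954734802), 0.019906820729374886)
floor/dial 540
hub 1230 [ 0.52664869 -0.07461221  0.0371192 ] ((0.5269147753715515, -0.07452326267957687), 0.016101257875561714)
```

View pics/w4.png

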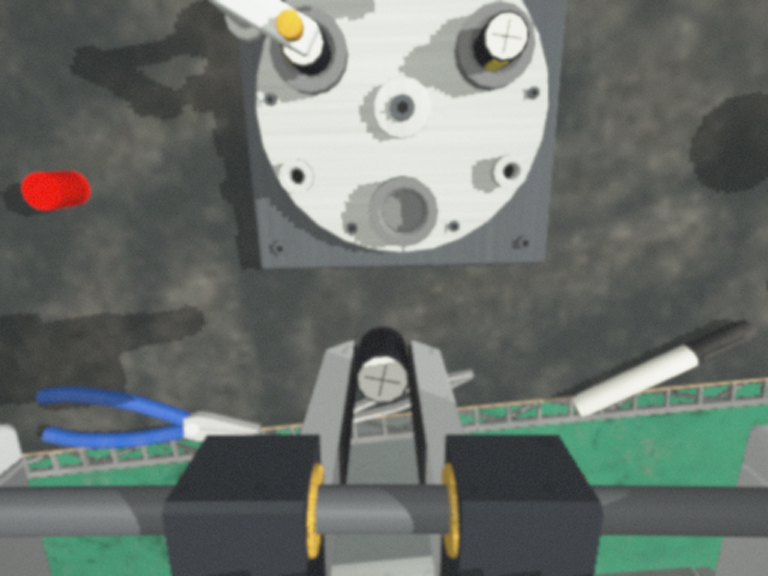

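The wrist view shows cap_b held upright at (383,378), the empty nest at (403,210) and the hub at (402,107). Now I measure the cap in the hand with the same camera.

```bash
python3 - <<'E'
from h import *
s=pickle.load(open("w4.pkl","rb")); C=cloud(s)
P=C[236:270,236:274].reshape(-1,3); im=s["image"][236:270,236:274].reshape(-1,3)
k=(P[:,2]>.135)&(P[:,2]<.156)&(im.min(1)>110); q=P[k]; print(len(q),q.mean(0),np.ptp(q,axis=0),cv2.minEnclosingCircle(q[:,:2].astype(np.float32)),np.percentile(q[:,2],[5,50,95]))
c=np.array(cv2.minEnclosingCircle(q[:,:2].astype(np.float32))[0]); print("cap-tcp",c-[.4206,-.0522])
n=np.array([.4709,-.0694]); t=np.array([.4206,-.0522])+n-c; print("tcp target",t)
go([*t,.075],-.105)
E
```

```text
797 [ 0.42042216 -0.05184348  0.14513685] [0.02010676 0.01910795 0.00960718] ((0.4196922183036804, -0.05297692492604256), 0.01109690498560667) [0.14418174 0.14514069 0.14601979]
cap-tcp [-0.00090778 -0.00077692]
tcp target [ 0.47180778 -0.06862308]
turn [-0.0002  0.0001 -0.0109] shift cm [5.28 1.04 2.64] t 6.5 F [ 0.3 -0.4  0.1]
```

>>> move_arm:
  deltas: [0,0,-0.01,5.2,1.1,0,1,0,0,-0.01,5.2,1.1,1,1,0,0,-0.01,5.2,1.1,3,1,0,0,-0.01,5.2,1.1,5,1,0,0,-0.01,5.2,1.1,5.6,1,0,0,-0.01,5.2,1.1,5.6,1,0,0,-0.01,5.2,1.1,5.6,1,0,0,-0.01,5.2,1.1,5.6,1]

```text
time: 7.3
tool_pos: [0.4718, -0.0705, 0.0469]
ee_rot: [3.141, -0.003, -0.108]
wrist_force: [-0.6, 0.3, -0.0]
width: 0.0211
finger_force: 30.0
```

```bash
python3 - <<'E'
from h import *
s=snap("wrist"); pickle.dump(s,open("w5.pkl","wb")); save(s,"w5.png",(150,130,360,300),3.5)
C=cloud(s); Q=C.reshape(-1,3); im=s["image"].reshape(-1,3)
o=robot.get_obs(); t=o["tool_pos"]; print(t,o["ee_rot"],o["wrist_force"])
d=np.hypot(Q[:,0]-.471,Q[:,1]+.0695)
q=Q[(d<.024)&(Q[:,2]>.041)&(Q[:,2]<.0465)]; print("rim",len(q),q.min(0),q.max(0))
k=Q[(d<.02)&(abs(Q[:,2]-t[2]-.0445)<.004)&(im.min(1)>110)]; print("cap",len(k),k.mean(0),cv2.minEnclosingCircle(k[:,:2].astype(np.float32)))
go([.471,-.0695,.0197],-.105)
E
```

```text
[ 0.471699   -0.07057795  0.0468499 ] [ 3.14111001e+00 -2.53193238e-03 -1.08003602e-01] [ 0.50484892 -0.792643   -0.10969528]
rim 812 [ 0.46271349 -0.0894612   0.0410137 ] [ 0.49113785 -0.04977685  0.04527589]
cap 895 [ 0.472658   -0.07007269  0.09076284] ((0.47789034247398376, -0.07022741436958313), 0.017379293218255043)
turn [ 0.0005 -0.0025 -0.003 ] shift cm [-0.09 -0.1   2.71] t 7.35 F [ 0.5 -0.8 -0.1]
```

View pics/w5.png

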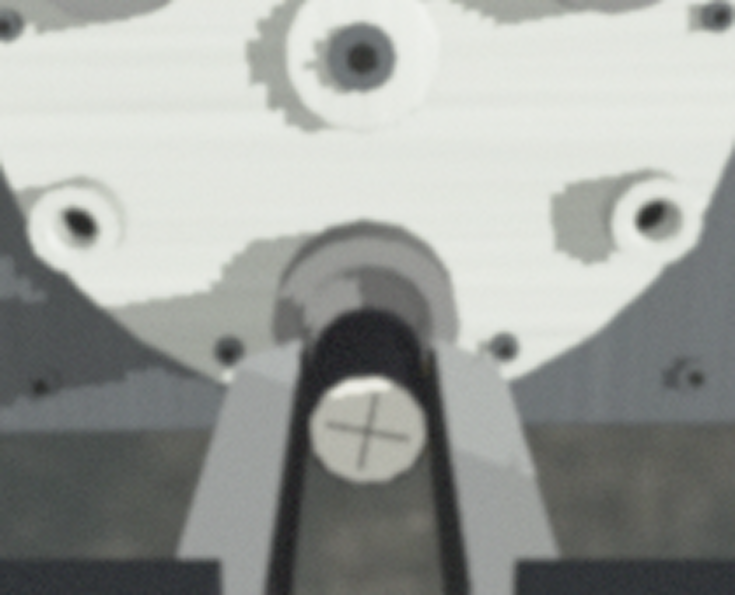

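The crop shows the cap over the nest, aligned to within about 1 mm (rim centre y −69.6 mm, x 471 mm). I'll lower it with a small correction.

>>> move_arm:
  deltas: [0,-0.002,0,-0.08,-0.09,0,1,0,-0.002,0,-0.08,-0.09,0,1,0,-0.002,0,-0.08,-0.09,0.7,1,0,-0.002,0,-0.08,-0.09,1.3,1,0,-0.002,0,-0.08,-0.09,1.7,1,0,-0.002,0,-0.08,-0.09,1.7,1,0,-0.002,0,-0.08,-0.09,1.7,1]

```text
time: 8.05
tool_pos: [0.4701, -0.0695, 0.0281]
ee_rot: [3.141, 0.002, -0.108]
wrist_force: [0.6, -0.0, -0.7]
width: 0.0212
finger_force: 30.0
```

```bash
python3 -c "
from h import *
go([.471,-.0698,.019],-.105); o=robot.get_obs(); print(o['tool_pos'],o['wrist_force'],o['wrist_torque'])"
```

```text
turn [ 0.0001  0.002  -0.0033] shift cm [0.09 0.02 0.91] t 8.05 F [ 0.6 -0.  -0.7]
[ 0.47012411 -0.06953685  0.02813948] [ 5.92015478e-01 -2.96752019e-04 -6.86006731e-01] [-0.06327978 -0.12647277  0.02321186]
```

>>> move_arm:
  deltas: [0,0,0,0.06,0,0.2,1,0,0,0,0.06,0,0.4,1,0,0,0,0.06,0,0.6,1,0,0,0,0.06,0,0.8,1,0,0,0,0.06,0,0.9,1,0,0,0,0.06,0,0.9,1]

```text
time: 8.65
tool_pos: [0.4705, -0.0695, 0.0192]
ee_rot: [3.142, 0.003, -0.108]
wrist_force: [0.3, -0.3, -0.9]
width: 0.0213
finger_force: 30.0
```

>>> move_arm:
  deltas: [0,0,0,0,0,0.1,1,0,0,0,0,0,0.2,1,0,0,0,0,0,0.2,1]

```text
time: 8.95
tool_pos: [0.4709, -0.0696, 0.0187]
ee_rot: [3.141, 0.001, -0.108]
wrist_force: [-2.1, 0.1, 6.0]
width: 0.0212
finger_force: 30.0
```

It touches the floor (6 N) at exactly the expected height. Release and rise.

>>> move_arm:
  deltas: [0,0,0,0,0,0,0.3,0,0,0,0,0,0,0.2,0,0,0,0,0,0,0.1,0,0,0,0,0,0,0.1,0,0,0,0,0,-2,0.1,0,0,0,0,0,-5,0.1,0,0,0,-2,0,-8,0.1,0,0,0,-2,0,-8,0.1]

```text
time: 9.75
tool_pos: [0.4529, -0.068, 0.1021]
ee_rot: [3.14, -0.006, -0.108]
wrist_force: [1.3, 0.0, -0.9]
width: 0.0426
finger_force: 0.0
```

>>> move_arm:
  deltas: [0,0,0,-1.5,0,-1,0,0,0,0,-1.5,0,-1,0,0,0,0,-1.5,0,-1,0]

```text
time: 10.05
tool_pos: [0.4361, -0.0657, 0.1067]
ee_rot: [-3.142, 0.002, -0.108]
wrist_force: [-0.0, -0.4, -0.8]
width: 0.047
finger_force: 0.0
```

```bash
python3 - <<'E'
from h import *
s=snap("wrist"); pickle.dump(s,open("w6.pkl","wb")); save(s,"w6.png",scale=1.5)
C=cloud(s); Q=C.reshape(-1,3)
o=robot.get_obs(); print(o["tool_pos"],o["ee_rot"],o["width"])
def c(n,x,y,r,z0,z1):
    d=np.hypot(Q[:,0]-x,Q[:,1]-y); q=Q[(d<r)&(Q[:,2]>z0)&(Q[:,2]<z1)]
    if len(q)>8: print(n,len(q),q.mean(0).round(4),cv2.minEnclosingCircle(q[:,:2].astype(np.float32)),np.median(q[:,2]))
c("cap",.471,-.0696,.016,.055,.07); c("rim",.471,-.0696,.024,.041,.0465)
c("hub",.5269,-.0745,.02,.033,.06); c("knob",.5966,-.081,.03,.096,.108)
c("l2",.55,-.125,.02,.058,.068); c("l1",.559,-.03,.02,.058,.068)
E
```

```text
[ 0.43604782 -0.0656972   0.1064511 ] [-3.14136031e+00  3.01945117e-03 -1.08293435e-01] 0.04712303111583122
cap 545 [ 0.4712 -0.0691  0.0621] ((0.4706072509288788, -0.06909218430519104), 0.010905684903264046) 0.06226540510343753
rim 879 [ 0.473  -0.0698  0.0431] ((0.47082093358039856, -0.0695442482829094), 0.020066313445568085) 0.04312961961820866
hub 1105 [ 0.5267 -0.0748  0.0371] ((0.5263595581054688, -0.07463853061199188), 0.01582830213010311) 0.03653612515547061
l2 779 [ 0.5497 -0.1253  0.0622] ((0.5496116280555725, -0.1257430762052536), 0.011479969136416912) 0.06227607777552885
l1 306 [ 0.5558 -0.0326  0.0621] ((0.5588611960411072, -0.02937537059187889), 0.0112222321331501) 0.06221221360614054
```

View pics/w6.png

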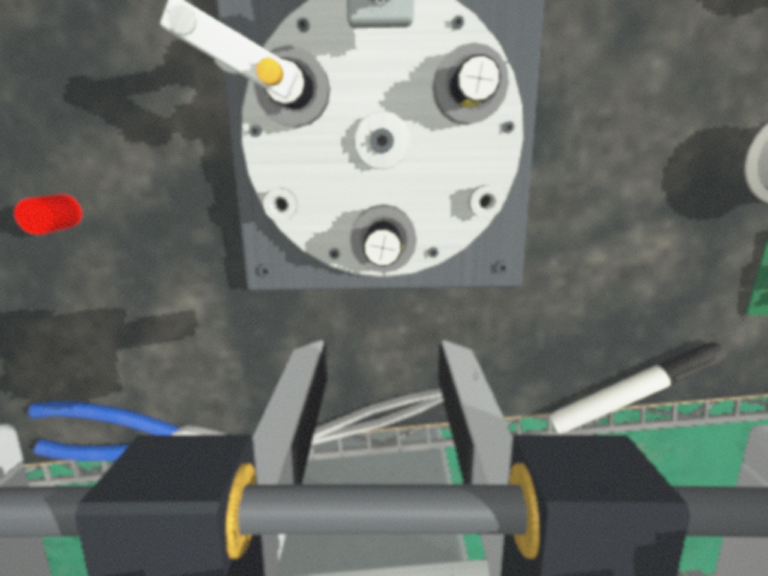

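The cap sits in the nest at (383,247). Its top depth of 62.3 mm matches both loaded capacitors, so it is fully home. Next is the knob: a look from above first.

```bash
python3 - <<'E'
from h import *
Q=cloud(pickle.load(open("top.pkl","rb"))).reshape(-1,3)
for x in np.arange(.6,.86,.03):
    k=(Q[:,0]>x)&(Q[:,0]<x+.03)&(abs(Q[:,1]+.08)<.13); print(x.round(2),np.nanmax(Q[k,2]).round(3))
go([.52,-.0742,.15],-.0915)
E
```

```text
0.6 0.106
0.63 0.101
0.66 0.104
0.69 0.165
0.72 0.163
0.75 0.128
0.78 0.13
0.81 0.131
0.84 0.128
turn [-0.0003  0.003  -0.0168] shift cm [ 8.42 -0.06 -4.38] t 10.1 F [-0.1 -0.3 -0.4]
```

>>> move_arm:
  deltas: [0,0,-0.017,4,0,-4.4,0,0,0,-0.017,8.2,0,-4.4,0,0,0,-0.017,8.2,0,-4.4,0,0,0,-0.017,8.2,0,-4.4,0,0,0,-0.017,8.2,0,-4.4,0]

```text
time: 10.6
tool_pos: [0.5169, -0.0744, 0.1503]
ee_rot: [-3.141, 0.004, -0.091]
wrist_force: [-0.6, -0.3, 0.5]
width: 0.0471
finger_force: 0.0
```

```bash
python3 - <<'E'
from h import *
s=snap("wrist"); pickle.dump(s,open("w7.pkl","wb"))
C=cloud(s); Q=C.reshape(-1,3)
o=robot.get_obs(); print(o["tool_pos"],o["ee_rot"],o["width"])
d=np.hypot(Q[:,0]-.5963,Q[:,1]+.081); q=Q[(d<.03)&(Q[:,2]>.098)&(Q[:,2]<.106)]
print("knob",len(q),q.mean(0).round(4),cv2.minEnclosingCircle(q[:,:2].astype(np.float32)),np.median(q[:,2]))
q=Q[(d<.04)&(Q[:,2]>.06)&(Q[:,2]<.07)]; print("bracket z",len(q),np.median(q[:,2]))
E
```

```text
[ 0.51677398 -0.07443716  0.15086372] [-3.14148469e+00  3.13628801e-03 -9.12412382e-02] 0.04737771014275604
knob 950 [ 0.5965 -0.0813  0.1011] ((0.5963436365127563, -0.08132287859916687), 0.014256306923925877) 0.10116127942828698
bracket z 1350 0.06522647228444295
```

>>> move_arm:
  deltas: [0,-0.003,0,4,0,0,0,0,-0.003,0,8,0,0,0,0,-0.003,0,8,0,3,0,0,-0.003,0,8,0,6.5,0,0,-0.003,0,8,0,6.5,0,0,-0.003,0,8,0,6.5,0,0,-0.003,0,8,0,6.5,0]

```text
time: 11.35
tool_pos: [0.5982, -0.0822, 0.0892]
ee_rot: [3.141, 0.001, -0.091]
wrist_force: [0.9, -0.1, -0.3]
width: 0.047
finger_force: 0.0
```

```bash
python3 -c "
from h import *
go([.5964,-.0813,.0495],-.0915); o=robot.get_obs(); print(o['tool_pos'])"
```

```text
turn [0.0007 0.0005 0.0002] shift cm [-0.18 -0.07  3.97] t 11.35 F [ 0.9 -0.1 -0.3]
[ 0.59817847 -0.0821868   0.08919565]
```

>>> move_arm:
  deltas: [0,0,0,-0.15,-0.06,0.5,0,0,0,0,-0.15,-0.06,1.5,0,0,0,0,-0.15,-0.06,2.8,0,0,0,0,-0.15,-0.06,3.7,0,0,0,0,-0.15,-0.06,3.8,0,0,0,0,-0.15,-0.06,3.8,0,0,0,0,-0.15,-0.06,3.8,0]

```text
time: 12.05
tool_pos: [0.5959, -0.0812, 0.0485]
ee_rot: [3.142, 0.004, -0.091]
wrist_force: [0.0, -0.0, 0.3]
width: 0.0471
finger_force: 0.0
```

```bash
python3 -c "
from h import *
go([.5964,-.0813,.0495],-.0915); o=robot.get_obs(); print(o['tool_pos'])"
```

```text
turn [0.0001 0.0045 0.0003] shift cm [ 0.05  0.01 -0.1 ] t 12.05 F [ 0.  -0.   0.3]
[ 0.59588183 -0.0811953   0.04847447]
```

Well centred on the knob, so I close.

>>> move_arm:
  deltas: [0,0,0,0,0,0,1,0,0,0,0,0,0,1,0,0,0,0,0,0,1,0,0,0,0,0,0,1,0,0,0,0,0,0,1,0,0,0,0,0,0,1]

```text
time: 12.65
tool_pos: [0.5958, -0.0818, 0.0487]
ee_rot: [3.141, 0.004, -0.091]
wrist_force: [-0.1, -2.1, 2.0]
width: 0.0273
finger_force: 30.0
```

>>> move_arm:
  deltas: [0,0,0,0,0,-0.2,1,0,0,0,0,0,-0.5,1,0,0,0,0,0,-0.8,1,0,0,0,0,0,-1.1,1,0,0,0,0,0,-1.4,1,0,0,0,0,0,-1.4,1,0,0,0,0,0,-1.4,1]

```text
time: 13.35
tool_pos: [0.5957, -0.0817, 0.059]
ee_rot: [3.141, 0.006, -0.092]
wrist_force: [5.4, -4.3, -11.5]
width: 0.0274
finger_force: 30.0
```

>>> move_arm:
  deltas: [0,0,0,0,0,-0.2,1,0,0,0,0,0,-0.4,1,0,0,0,0,0,-0.6,1,0,0,0,0,0,-0.6,1,0,0,0,0,0,-0.6,1]

```text
time: 13.85
tool_pos: [0.5956, -0.0817, 0.0643]
ee_rot: [3.141, 0.007, -0.092]
wrist_force: [5.5, -4.2, -13.4]
width: 0.0272
finger_force: 30.0
```

>>> move_arm:
  deltas: [0,0,0,0,0,-0.1,1,0,0,0,0,0,-0.15,1,0,0,0,0,0,-0.15,1,0,0,0,0,0,-0.15,1]

```text
time: 14.25
tool_pos: [0.5955, -0.0817, 0.0648]
ee_rot: [3.141, 0.007, -0.092]
wrist_force: [7.2, -4.7, -15.2]
width: 0.0275
finger_force: 30.0
```

The force is now above the spring's 13 N, so it is at the stop. I'll check with the side camera that the knob itself rose and nothing else moved.

>>> move_arm:
  deltas: [0,0,0,0,0,0,1,0,0,0,0,0,0,1,0,0,0,0,0,0,1,0,0,0,0,0,0,1]

```text
time: 14.65
tool_pos: [0.5955, -0.0817, 0.0648]
ee_rot: [3.141, 0.007, -0.092]
wrist_force: [7.3, -4.4, -15.1]
width: 0.0274
finger_force: 30.0
```

```bash
python3 - <<'E'
from h import *
s=snap("side"); u,v=project(s,[.56,-.07,.07])[0].astype(int); print(u,v)
save(s,"s3.png",(u-55,v-50,u+65,v+55),5.5)
w=snap("top"); Q=cloud(w).reshape(-1,3)
d=np.hypot(Q[:,0]-.4709,Q[:,1]+.0695); q=Q[(d<.016)&(Q[:,2]>.058)&(Q[:,2]<.07)]; print("cap top",len(q),q.mean(0) if len(q) else 0)
o=robot.get_obs(); print(o["tool_pos"],o["wrist_force"],o["width"],o["time"])
E
```

```text
254 178
cap top 0 0
[ 0.59557977 -0.08173372  0.0648748 ] [  7.46892779  -4.43906674 -16.49363286] 0.027877556289507166 14.75
```

View pics/s3.png

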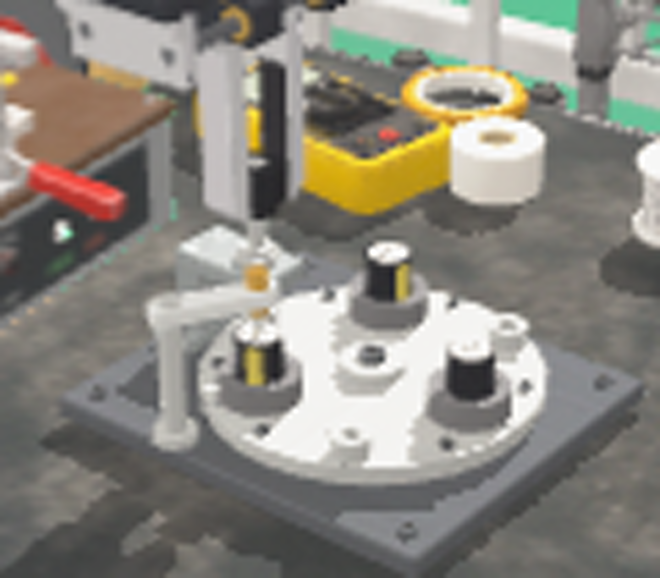

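The knob is held well above the bracket with the plunger shaft showing at (258,238). cap_b stands seated at (470,372), and the dial is unmoved with its two loaded nests intact. Handing in.

```bash
python3 -c "
from bench import robot
print(robot.close_job())"
```

```text
the job is handed in; nothing more can be done
None
```

The 22 mm capacitor (cap_b) is upright and fully home in the empty nest, and the gripper is holding the index plunger up at the end of its travel; the job was handed in at about 14.8 s.

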